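# Line up the coaster tiles and serve the red jam

### The job

Slide the three blue coaster tiles, without picking them up, into an even row on the wooden tray: each pushed flush and square against the raised lip and centred on one of the three brass marks. Then take the red-lidded jam pot from the turntable and set it down upright, without dropping it, on the centre of the middle tile. Leave the row straight, and the other pots and tableware where they stand.

Things in the scene. Friction and masses are not known exactly. Their poses are not given: they have to be found in the camera images.
- tray: wooden serving tray, fixed to the table, 200 x 360 mm, upper face 18 mm above the table, with no rim except one straight lip along its long far edge: 12 mm thick, top 32 mm above the table (14 mm above the upper face). Three brass marks, 8 mm wide, are let into the lip, 100 mm apart. Origin at the centre of its underside; x points square to the lip and towards it (the lip's inner face is at x = +88 mm), y along the lip, z up
- place_left (a point): point on the tray's upper face where the centre of a tile belongs at the left (+y) brass mark: 27 mm in front of the lip's inner face; at x = +61 mm, y = +100 mm, z = 18 mm in the tray's frame
- place_middle (a point): point on the tray's upper face where the centre of a tile belongs at the middle brass mark: 27 mm in front of the lip's inner face; at x = +61 mm, y = 0 mm, z = 18 mm in the tray's frame
- place_right (a point): point on the tray's upper face where the centre of a tile belongs at the right (-y) brass mark: 27 mm in front of the lip's inner face; at x = +61 mm, y = -100 mm, z = 18 mm in the tray's frame
- tile_a: a square coaster tile of blue glazed ceramic with a white centre, 54 x 54 mm, 10 mm thick, 75 g, loose, lying flat on the tray; the three tiles are identical. Origin at the centre of its underside, x and y along its edges, z up
- tile_b: a square coaster tile of blue glazed ceramic with a white centre, 54 x 54 mm, 10 mm thick, 75 g, loose, lying flat on the tray; the three tiles are identical. Origin at the centre of its underside, x and y along its edges, z up
- tile_c: a square coaster tile of blue glazed ceramic with a white centre, 54 x 54 mm, 10 mm thick, 75 g, loose, lying flat on the tray; the three tiles are identical. Origin at the centre of its underside, x and y along its edges, z up
- lazy_susan: clear acrylic turntable, 230 mm across, top 24 mm above the table, on a white round foot 150 mm across; the foot is fixed, the disc turns on it against light friction. Origin on its axis at table height
- pot_red: closed mini jam pot with a red lid and dark red jam behind a plain white band, 100 g, 54 mm tall: round body 43 mm across up to 42 mm, then the lid, 46 mm across and 12 mm high. Loose, upright on the turntable, its axis 72 mm from the turntable's axis (the three pots stand 120 degrees apart, in any order). Origin at the centre of its underside, z up
- pot_yellow: closed mini jam pot with a yellow lid and orange jam behind a plain white band, 100 g, 54 mm tall: round body 43 mm across up to 42 mm, then the lid, 46 mm across and 12 mm high. Loose, upright on the turntable, its axis 72 mm from the turntable's axis (the three pots stand 120 degrees apart, in any order). Origin at the centre of its underside, z up
- pot_green: closed mini jam pot with a green lid and green jam behind a plain white band, 100 g, 54 mm tall: round body 43 mm across up to 42 mm, then the lid, 46 mm across and 12 mm high. Loose, upright on the turntable, its axis 72 mm from the turntable's axis (the three pots stand 120 degrees apart, in any order). Origin at the centre of its underside, z up
- egg_cup: bystander: white porcelain egg cup, 48 mm across, 60 mm tall, origin at the centre of its underside
- coffee_spoon: bystander: steel coffee spoon, 135 mm long, lying flat along its own x axis
- coffee_cup: bystander: white mug, 76 mm across, 65 mm tall, origin at the centre of its underside
- sugar_bowl: bystander: lidded blue sugar bowl, 88 mm across, 87 mm tall, origin at the centre of its underside
Things that resemble listed ones, but are neither listed nor needed, are in the scene too. Leave any green look-alike of the tile_c alone.

How it is judged:
On the way:
1. the three tiles lie in the row, flush with the lip and one at each mark, while the red pot still stands on the turntable (horizontal distance between any of tile_a, tile_b, tile_c and place_left below 0.007 m and horizontal distance between any of tile_a, tile_b, tile_c and place_middle below 0.007 m and horizontal distance between any of tile_a, tile_b, tile_c and place_right below 0.007 m and x of each of tile_a, tile_b, tile_c in the frame of tray above 0.0565 m and z of each of tile_a, tile_b, tile_c in the frame of tray below 0.021 m and angle between each of tile_a, tile_b, tile_c's own z axis and vertical below 0.06 rad and (angle between the x axis of tile_a and the x axis of tray, either way round below 0.08 rad or angle between the y axis of tile_a and the x axis of tray, either way round below 0.08 rad) and (angle between the x axis of tile_b and the x axis of tray, either way round below 0.08 rad or angle between the y axis of tile_b and the x axis of tray, either way round below 0.08 rad) and (angle between the x axis of tile_c and the x axis of tray, either way round below 0.08 rad or angle between the y axis of tile_c and the x axis of tray, either way round below 0.08 rad) and distance of pot_red from where it was at the start of the episode below 0.03 m), for 0.2 s.
At the end, for the whole second after the job is handed in: A tile centred within 7 mm of each place, at most 4.5 mm off the lip, within 0.08 rad of square, flat on the tray; red pot upright on the middle tile, within 13 mm of the middle place; all at rest; other pots and tableware within 30 mm of where they stood (horizontal distance between any of tile_a, tile_b, tile_c and place_left below 0.007 m and horizontal distance between any of tile_a, tile_b, tile_c and place_middle below 0.007 m and horizontal distance between any of tile_a, tile_b, tile_c and place_right below 0.007 m and x of each of tile_a, tile_b, tile_c in the frame of tray above 0.0565 m and z of each of tile_a, tile_b, tile_c in the frame of tray below 0.021 m and angle between each of tile_a, tile_b, tile_c's own z axis and vertical below 0.06 rad and (angle between the x axis of tile_a and the x axis of tray, either way round below 0.08 rad or angle between the y axis of tile_a and the x axis of tray, either way round below 0.08 rad) and (angle between the x axis of tile_b and the x axis of tray, either way round below 0.08 rad or angle between the y axis of tile_b and the x axis of tray, either way round below 0.08 rad) and (angle between the x axis of tile_c and the x axis of tray, either way round below 0.08 rad or angle between the y axis of tile_c and the x axis of tray, either way round below 0.08 rad) and linear speed of each of tile_a, tile_b, tile_c, pot_red below 0.02 m/s and horizontal distance between pot_red and place_middle below 0.013 m and z of pot_red in the frame of tray between 0.025 and 0.031 m and angle between pot_red's own z axis and vertical below 0.08 rad and distance of each of pot_yellow, pot_green, egg_cup, coffee_spoon, coffee_cup, sugar_bowl from where it was at the start of the episode below 0.03 m); the robot touches nothing.
It fails at once if a tile is lifted off the tray by more than 15 mm (z of any of tile_a, tile_b, tile_c in the frame of tray above 0.033 m).
It fails at once if the red pot is dropped (falls free faster than 0.5 m/s, about 13 mm of fall) (linear speed of pot_red above 0.5 m/s and contact force between pot_red and the fingers below 0.05 N).
It fails at once if another pot or piece of tableware is pushed more than 30 mm away or knocked over (distance of any of pot_yellow, pot_green, egg_cup, coffee_spoon, coffee_cup, sugar_bowl from where it was at the start of the episode above 0.03 m or angle between any of pot_yellow, pot_green, egg_cup, coffee_cup, sugar_bowl's own z axis and vertical above 0.6 rad).
It also fails if it takes over 72 s, if anything falls off the work surface, if the arm or the gripper's body presses on something with over 40 N, if the wrist force passes 120 N, or if a joint passes its speed limit or range.

### The arm

A 6-joint arm with a two-finger parallel gripper is mounted at the origin on the work surface. World frame = base frame: x ahead of the robot, y to its left, z up, the work surface at z = 0. Lengths are in m, angles in rad, forces in N, time in s.
With the tool pointing down it reaches from about 0.35 to 0.85 m from the base axis. Payload 8.1 kg.
Tool frame: the origin (TCP) lies midway between the tips of the shut fingers; the grasp point (between the pads) lies 19 mm behind it (robot.tcp_to_grasp is the distance from the TCP to the grasp point, in m); x points along the fingers, y is the direction in which the jaws open and shut, and the axes are right-handed (so a half turn about x gives the same grasp; the last joint's range is limited). The gripper opens to 93 mm and grips with 3 to 60 N. Pads are 15 mm wide; open, the fingers measure 128 mm over their backs; the gripper's body (75 mm by 188 mm) begins 65 mm behind the grasp point.
Start: joints at [-1.232, 0.13, 1.488, -0, 1.523, -0.085], TCP at [0.247, -0.547, 0.219] pointing down, gripper open.
Joint ranges: [-2.96, 2.96], [-0.89, 2.26], [0.02, 2.5], [-1.34, 4.48], [0, 2.73], [-2.66, 2.66]. Speed limits (rad/s): [2.39, 2.39, 2.79, 3.14, 3.14, 3.14].

### API

Orientations are given as a rotation vector (axis times angle).
In Python, from plant import robot gives the robot as it stands.
- The arm moves only by the tool play_rows, never from a script. Its argument "plan" is a list of rows, each an object with "slide": the shift along the world's x, y, z as a fraction of full scale, a list of three; "roll": the turn about the world's z as a fraction of full scale; "fingers": the gripper command: -1 is shut, 1 is fully open, values between are in proportion. A call has 1 to 20 rows; each row shifts and turns the commanded pose from where the row before left it; what a row does not reach is not made up. Full scale, the value 1, is 30 mm for a shift and 8 degrees for a turn. A row lasts 1/8 s, in which the tool goes at most 62.5 mm and 10.7 degrees, less where a joint would pass 70% of its speed; a pose out of reach is approached as far as the arm can. A call with a number of a shift or a turn outside -1 to 1 is refused whole. A call with a gripper value outside its range is refused whole. The fingers move at their own pace and stop on an object; "squeeze" is the grip in N (left out, the last holds). Time passes only in rows, so rows that do not move let the fingers close. It gives the time, the measured TCP pose, the force and the opening at its end, in the units of the state.
- robot.read_state(): the state, without advancing time (a new reading comes with each control period).
- robot.read_camera(name): name is "scene" or "top" or "wrist"; returns the picture (420x560x3 uint8, red, green, blue); there is no depth.
- robot.get_calibration(name): a dict with "fx", "fy", "cx", "cy" (pixels), "R" (3x3) and "t" (3): a world point X has camera coordinates R X + t; the wrist camera has in their place "T_tool_cam" (4x4, takes a point from camera to tool coordinates, whose origin is the TCP and whose axes are the tool frame's). Camera axes: x right, y down, z forward; pixel columns grow to the right and rows downward; lengths in m; the calibration is good to about 2 mm. A picture is of the moment at which its call begins: read the wrist's pose just before it. get_calibration takes no time and is no camera call.
- robot.close_job(): hands the job in, once; it reports no verdict.
Trained networks look in the newest picture that a camera, given by its name, has taken for a name from the list of things; names that differ only in an ending like _2 or _b are one class to them, and where a whole thing is asked for, a point or a joint stands for the part that bears it (a point fixed in the world has none). Each returns a list of dicts, best first, with "p" (0 to 1); they miss things now and then, are a little off and sometimes report something else, mostly with a low value. They report only what shows in the picture. A call takes as long as a camera call. They do not tell look-alikes from the thing itself.
- robot.boxes_of(camera, target): "extent" ([centre column, centre row, width, height] in pixels, round what is visible of it).
- robot.regions_of(camera, target): "region" (420x560 bool, what is visible of it) and "extent" ([centre column, centre row, width, height] in pixels, round what is visible of it).
- robot.mark_of(camera, target): "point" ([column, row] in pixels: a listed point, or the origin of a listed thing).
The state is a dict: "t": time; "q": joint angles; "dq": joint speeds; "joint_torque": joint torques, N m; "tool_pos": TCP position; "orientation": TCP orientation; "force": force on the tool from outside, world axes, zero at the start; "wrist_torque": the same for the moment, N m; "opening": finger opening in m.
Only numpy, scipy, OpenCV 4.12 (cv2) and the standard library are available. Lean on these libraries where they do the work, as an engineer would, in place of code of your own. Each camera call takes 0.05 s, during which the arm holds its last target.

## Working session

There is one attempt and no reset: what is moved stays moved. The work goes in short steps, Python scripts to look and compute and a tool call to move; the robot and the scene stay as the last step left them, time stands still between calls to the robot, and variables do not carry over. Pictures are saved under pics/ and viewed, and the job is handed in when it is done.

Besides the shell and the picture viewer there is one more tool, called after "Request:" as a command line: name --argument value ..., lists and objects as JSON in quotes. play_rows: Moves the arm, as the interface text tells. Its arguments: {"type":"object","properties":{"plan":{"type":"array","items":{"type":"object","properties":{"slide":{"type":"array","items":{"type":"number","minimum":-1,"maximum":1}},"roll":{"type":"number","minimum":-1,"maximum":1},"fingers":{"type":"number"}}}},"squeeze":{"type":"number"}},"required":["plan"]}

```bash
ls; mkdir -p pics
python3 - <<'E'
from plant import robot
import cv2,numpy as np
print(robot.read_state())
for n in ["scene","top","wrist"]:
    im=robot.read_camera(n); cv2.imwrite(f"pics/{n}0.png",im[...,::-1]); np.save(f"{n}0.npy",im)
    print(n,robot.get_calibration(n))
E
```

```text
pics
{'t': 0.0, 'q': array([-1.23242444e+00,  1.31179058e-01,  1.48926660e+00, -5.07309502e-05,
        1.52299311e+00, -8.54058319e-02]), 'dq': array([ 0.0009377 ,  0.00090415,  0.00063608,  0.00062425, -0.00058654,
        0.00066153]), 'joint_torque': array([ 1.27543140e-04, -5.59845185e+01, -4.91759312e+01,  7.70057808e-02,
        3.55289213e-02, -1.79286494e-04]), 'tool_pos': array([ 0.24653476, -0.54638808,  0.21758372]), 'orientation': array([ 1.98791737,  0.42955686, -1.9884932 ]), 'force': array([ 0.27573216, -0.41464347, -0.01878337]), 'wrist_torque': array([-0.01884179, -0.03104242, -0.05544424]), 'opening': 0.09298903008076781}
scene {'fx': 454.3054911407723, 'fy': 454.3054911407723, 'cx': 276.17832094412955, 'cy': 209.10821384797825, 'R': array([[-0.52277715,  0.85235629,  0.01388538],
       [ 0.46198129,  0.29696174, -0.83569553],
       [-0.71643377, -0.43046774, -0.54901747]]), 't': array([ 0.20733328, -0.24158379,  1.82212625])}
top {'fx': 416.42953904845587, 'fy': 416.42953904845587, 'cx': 276.68429404981515, 'cy': 209.47682902787864, 'R': array([[ 2.49941198e-02, -9.99687569e-01, -2.41275174e-04],
       [-9.77638598e-01, -2.43924414e-02, -2.08872641e-01],
       [ 2.08801497e-01,  5.45646772e-03, -9.77942821e-01]]), 't': array([0.05370414, 0.53141509, 1.01332454])}
wrist {'fx': 331.2970486476696, 'fy': 331.2970486476696, 'cx': 274.3175517320982, 'cy': 211.07559899250174, 'T_tool_cam': array([[ 4.92030754e-04, -2.50354331e-01,  9.68154154e-01,
        -1.65353914e-01],
       [ 9.99999619e-01, -5.75062376e-04, -6.56920099e-04,
         2.33788653e-04],
       [ 7.21211821e-04,  9.68154109e-01,  2.50353953e-01,
        -6.83160604e-02],
       [ 0.00000000e+00,  0.00000000e+00,  0.00000000e+00,
         1.00000000e+00]])}
```

View pics/top0.png

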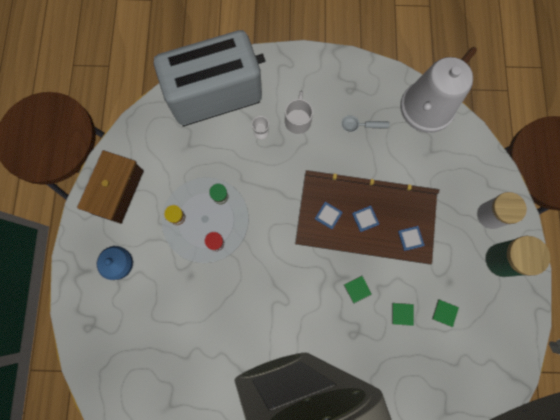

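View pics/scene0.png

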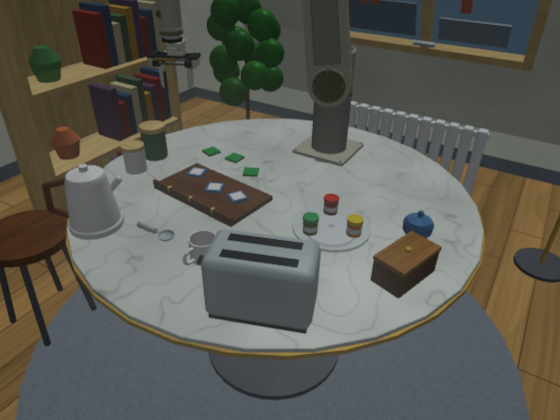

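View pics/wrist0.png

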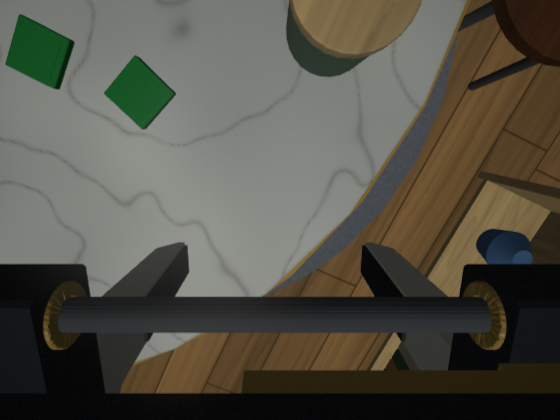

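Run:
```python
import cv2,numpy as np
im=np.load('top0.npy')[...,::-1]
c=im[160:270,290:450]; cv2.imwrite('pics/topc.png',cv2.resize(c,None,fx=5,fy=5,interpolation=cv2.INTER_CUBIC)[:600])
c=im[160:270,150:260]; cv2.imwrite('pics/topp.png',cv2.resize(c,None,fx=5,fy=5,interpolation=cv2.INTER_CUBIC))
```

```text
(no output)
```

View pics/topc.png

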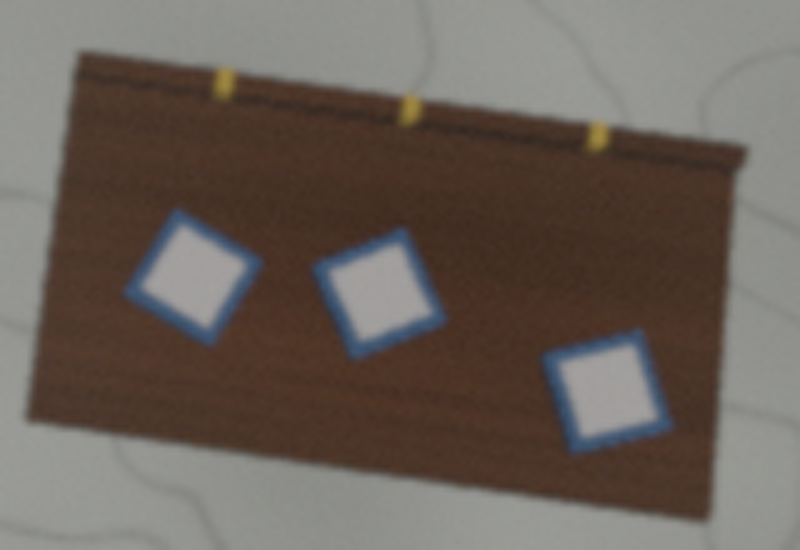

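View pics/topp.png

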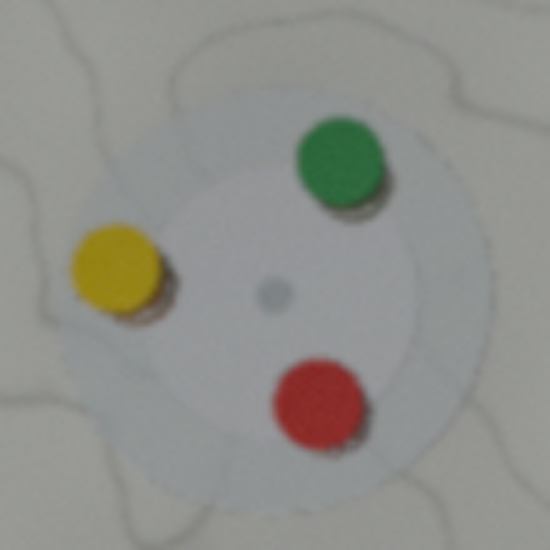

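```bash
cat > h.py <<'E'
from plant import robot
import cv2,numpy as np
from scipy.optimize import least_squares
from scipy.spatial.transform import Rotation as Ro
def cam(name,st=None):
    c=robot.get_calibration(name)
    K=(c['fx'],c['fy'],c['cx'],c['cy'])
    if name=='wrist':
        T=c['T_tool_cam']; Rt=Ro.from_rotvec(st['orientation']).as_matrix()
        Rwc=Rt@T[:3,:3]; o=Rt@T[:3,3]+st['tool_pos']
        return K,Rwc.T,-Rwc.T@o
    return K,np.array(c['R']),np.array(c['t'])
def back(C,uv,z):
    K,R,t=C; uv=np.atleast_2d(uv).astype(float)
    d=np.c_[(uv[:,0]-K[2])/K[0],(uv[:,1]-K[3])/K[1],np.ones(len(uv))]@R
    o=-R.T@t
    return o+d*((z-o[2])/d[:,2])[:,None]
def proj(C,X):
    K,R,t=C; Y=np.atleast_2d(X)@R.T+t
    return np.c_[K[0]*Y[:,0]/Y[:,2]+K[2],K[1]*Y[:,1]/Y[:,2]+K[3]]
def blobs(mask,amin):
    n,l,s,c=cv2.connectedComponentsWithStats(mask.astype(np.uint8))
    return [(l==i) for i in range(1,n) if s[i,4]>=amin]
def masks(im):
    hsv=cv2.cvtColor(im,cv2.COLOR_RGB2HSV).astype(int)
    H,S,V=hsv[...,0],hsv[...,1],hsv[...,2]
    return H,S,V
E
python3 - <<'E'
from h import *
im=np.load('top0.npy'); C=cam('top'); H,S,V=masks(im)
off=np.array([290,160]);
f=lambda p:(np.array(p)+0.5)/5-0.5+off
m=np.zeros(H.shape,bool); m[160:270,290:450]=1
for b in blobs(m&(H>15)&(H<32)&(S>110)&(V>100),4):
    y,x=np.nonzero(b); w=V[b]; print('brass',x.mean(),y.mean(),len(x),back(C,[x.mean(),y.mean()],.032)[0])
for n,p,z in [('tl',(78,52),.032),('tr',(747,147),.032),('fl',(27,421),.018),('fr',(708,520),.018)]:
    print(n,back(C,f(p),z)[0].round(4))
tiles=[[(178,209),(262,262),(213,346),(124,293)],[(405,228),(446,322),(356,360),(313,267)],[(641,330),(674,427),(572,454),(543,353)]]
for t in tiles:
    P=back(C,f(t),.028); e=np.roll(P,-1,0)-P
    print('tile',P.mean(0).round(4),np.linalg.norm(e,axis=1).round(4),np.degrees(np.arctan2(e[:,1],e[:,0])).round(1))
o2=np.array([150,160]); g=lambda p:(np.array(p)+0.5)/5-0.5+o2
for n,p,z in [('axis',(275,295),.024),('red',(319,405),.078),('green',(342,163),.078),('yel',(117,269),.078)]:
    print(n,back(C,g(p),z)[0].round(4))
E
```

```text
brass 334.55 176.35 20 [ 0.62942351 -0.0852558   0.032     ]
brass 371.55 181.85 20 [ 0.61662751 -0.18376506  0.032     ]
brass 409.3333333333333 187.0 18 [ 0.60492041 -0.28382855  0.032     ]
tl [ 0.6452 -0.0066  0.032 ]
tr [ 0.6014 -0.3623  0.032 ]
fl [0.4475 0.017  0.018 ]
fr [ 0.4048 -0.3364  0.018 ]
tile [ 0.5243 -0.0693  0.028 ] [0.0521 0.0523 0.0539 0.054 ] [-121.9  150.3   59.9  -31.6]
tile [ 0.5178 -0.1668  0.028 ] [0.0539 0.052  0.0536 0.0537] [-157.8  114.2   24.   -65.5]
tile [ 0.4695 -0.284   0.028 ] [0.0527 0.0555 0.0541 0.0534] [-163.7  106.    14.   -75.4]
axis [0.5075 0.2564 0.024 ]
red [0.4426 0.2214 0.078 ]
green [0.5663 0.2168 0.078 ]
yel [0.5087 0.3267 0.078 ]
```

Run:
```python
from h import *
st=robot.read_state(); print(Ro.from_rotvec(st['orientation']).as_matrix().round(3))
# tray rigid fit from top
C=cam('top')
pts=np.array([[100,180],[100,-180],[-100,180],[-100,-180],[93,100],[93,0],[93,-100]])/1e3
obs=np.array([[.6452,-.0066],[.6014,-.3623],[.4475,.017],[.4048,-.3364],[.6294,-.0853],[.6166,-.1838],[.6049,-.2838]])
r=least_squares(lambda p:((np.array([[np.cos(p[2]),-np.sin(p[2])],[np.sin(p[2]),np.cos(p[2])]])@pts.T).T+p[:2]-obs).ravel(),[.52,-.17,-.12])
print(r.x,(r.fun.reshape(-1,2)*1e3).round(1))
c,s=np.cos(r.x[2]),np.sin(r.x[2]);R=np.array([[c,-s],[s,c]])
for y in(.1,0,-.1):print(R@[.061,y]+r.x[:2])
```

```text
[[-0.     0.411 -0.912]
 [ 0.001 -0.912 -0.411]
 [-1.    -0.001 -0.   ]]
[ 0.52470096 -0.17242548 -0.12296796] [[ 0.8  0.5]
 [ 0.5 -1. ]
 [ 0.   1.5]
 [-1.4 -2.4]
 [-0.1  0.7]
 [ 0.4 -0. ]
 [-0.2  0.7]]
[ 0.59750618 -0.08066274]
[ 0.58524035 -0.17990763]
[ 0.57297452 -0.27915253]
```

Request:
play_rows --plan '[{"slide": [0.5,1,0],"roll": -0.5,"fingers": 0.7},{"slide": [0.5,1,0],"roll": -0.5,"fingers": 0.7},{"slide": [0.6,1,0],"roll": -0.5,"fingers": 0.7},{"slide": [0.6,1,0],"roll": -0.5,"fingers": 0.7},{"slide": [0.6,1,0],"roll": -0.5,"fingers": 0.7},{"slide": [0.6,1,0],"roll": -0.5,"fingers": 0.7},{"slide": [0.6,1,0],"roll": -0.5,"fingers": 0.7},{"slide": [0.6,1,0],"roll": -0.4,"fingers": 0.7},{"slide": [0.6,1,0],"fingers": 0.7},{"slide": [0.6,1,0],"fingers": 0.7},{"slide": [0.6,1,0],"fingers": 0.7},{"slide": [0.6,0.6,0],"fingers": 0.7},{"slide": [0,0,0],"fingers": 0.7},{"slide": [0,0,0],"fingers": 0.7}]'

```text
$.plan[8]: bad value
```

Run:
```python
from h import *
st=robot.read_state(); im=robot.read_camera('wrist'); np.save('w1.npy',im);import pickle;pickle.dump(st,open('w1.pkl','wb'))
cv2.imwrite('pics/w1.png',im[...,::-1]); print(st['t'],st['tool_pos'],st['q'],st['opening'],Ro.from_rotvec(st['orientation']).as_matrix().round(3))
```

```text
0.15 [ 0.24662004 -0.54649086  0.21781587] [-1.23237377e+00  1.30995515e-01  1.48904345e+00 -8.13695247e-06
  1.52297890e+00 -8.54117037e-02] 0.09309883866302009 [[-0.     0.411 -0.912]
 [ 0.001 -0.912 -0.411]
 [-1.    -0.001 -0.   ]]
```

View pics/w1.png

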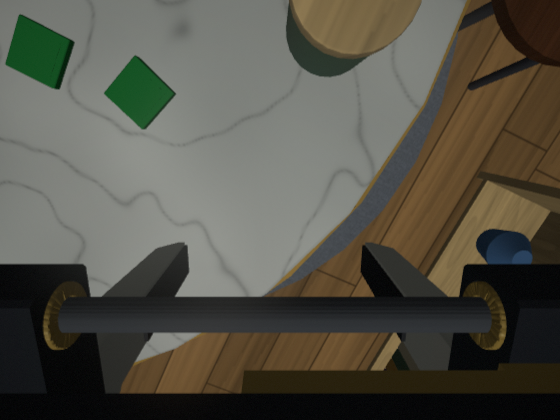

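The plan was refused because some rows lacked "roll", so every row now includes it. The picture is the same start view.

Request:
play_rows --plan '[{"slide": [0.5,1,0],"roll": -0.5,"fingers": 0.7},{"slide": [0.5,1,0],"roll": -0.5,"fingers": 0.7},{"slide": [0.6,1,0],"roll": -0.5,"fingers": 0.7},{"slide": [0.6,1,0],"roll": -0.5,"fingers": 0.7},{"slide": [0.6,1,0],"roll": -0.5,"fingers": 0.7},{"slide": [0.6,1,0],"roll": -0.5,"fingers": 0.7},{"slide": [0.6,1,0],"roll": -0.5,"fingers": 0.7},{"slide": [0.6,1,0],"roll": -0.4,"fingers": 0.7},{"slide": [0.6,1,0],"roll": 0,"fingers": 0.7},{"slide": [0.6,1,0],"roll": 0,"fingers": 0.7},{"slide": [0.6,1,0],"roll": 0,"fingers": 0.7},{"slide": [0.6,0.6,0],"roll": 0,"fingers": 0.7},{"slide": [0,0,0],"roll": 0,"fingers": 0.7},{"slide": [0,0,0],"roll": 0,"fingers": 0.7}]' --squeeze 4

```text
t: 1.95
tool_pos: [0.4564, -0.1992, 0.2184]
orientation: [-2.159, 0.13, 2.16]
force: [-0.9, 0.6, -0.3]
opening: 0.0792
```

Run:
```python
from h import *
st=robot.read_state(); im=robot.read_camera('wrist'); np.save('w1.npy',im);import pickle;pickle.dump(st,open('w1.pkl','wb'))
cv2.imwrite('pics/w1b.png',im[...,::-1]); print(st['t'],st['tool_pos'],st['q'],st['opening'],Ro.from_rotvec(st['orientation']).as_matrix().round(3))
```

```text
1.95 [ 0.45636941 -0.19920783  0.21844479] [-5.14259989e-01 -1.47995964e-01  1.76530366e+00 -4.18570137e-04
  1.52476621e+00  1.17705873e+00] 0.0792393229272069 [[-0.001 -0.12  -0.993]
 [-0.    -0.993  0.12 ]
 [-1.     0.     0.001]]
```

View pics/w1b.png

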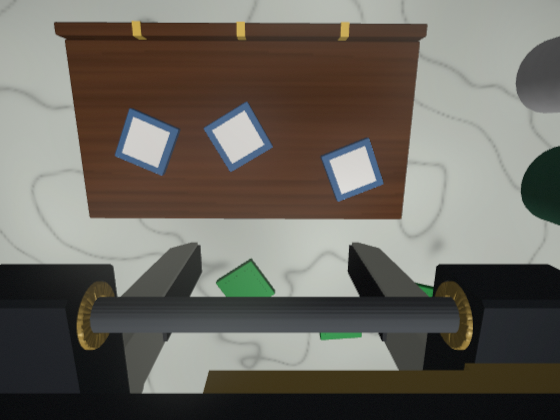

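```bash
cat >> h.py <<'E'
def tiles(im,C,roi,z=.028,amin=200):
    H,S,V=masks(im); m=np.zeros(H.shape,bool); m[roi[1]:roi[3],roi[0]:roi[2]]=1
    t=m&(((H>95)&(H<130)&(S>60))|((S<60)&(V>120)))
    out=[]
    for b in blobs(t,amin):
        ct=max(cv2.findContours(b.astype(np.uint8),0,1)[0],key=len)[:,0].astype(float)
        P=back(C,ct,z)[:,:2]
        (cx,cy),(w,h),a=cv2.minAreaRect((P*1000).astype(np.float32))
        a=(a+45)%90-45
        out.append(((cx/1e3,cy/1e3),(w,h),a))
    return out
E
python3 - <<'E'
from h import *;import pickle
im=np.load('w1.npy');st=pickle.load(open('w1.pkl','rb'));C=cam('wrist',st)
for t in tiles(im,C,(95,60,400,215)):print(t)
cv2.imwrite('pics/w1l.png',cv2.resize(im[10:60,50:450],None,fx=2,fy=8,interpolation=cv2.INTER_CUBIC)[...,::-1])
H,S,V=masks(im)
m=np.zeros(H.shape,bool);m[10:50,50:440]=1
for b in blobs(m&(H>15)&(H<32)&(S>110)&(V>100),4):
    y,x=np.nonzero(b); yy=y.min();print(x.min(),x.max(),y.min(),y.max(),x.mean(), 'top rows',[x[y==k].mean() for k in range(y.min(),y.max()+1,2)])
E
```

```text
((0.5168877563476563, -0.16868731689453126), (53.425132751464844, 53.290000915527344), 23.16275405883789)
((0.5233177490234375, -0.07244219207763672), (54.68423080444336, 53.946632385253906), -30.596019744873047)
((0.46796871948242186, -0.28540042114257813), (53.863155364990234, 53.707923889160156), 14.950913429260254)
131 145 21 39 136.7719298245614 top rows [np.float64(135.5), np.float64(135.5), np.float64(135.5), np.float64(136.0), np.float64(136.0), np.float64(136.0), np.float64(136.5), np.float64(137.0), np.float64(139.5), np.float64(142.0)]
236 245 22 39 240.40490797546013 top rows [np.float64(240.5), np.float64(240.0), np.float64(240.0), np.float64(240.0), np.float64(240.0), np.float64(240.5), np.float64(240.5), np.float64(240.5), np.float64(241.5)]
338 349 23 40 343.97005988023955 top rows [np.float64(344.5), np.float64(344.5), np.float64(344.5), np.float64(344.5), np.float64(344.5), np.float64(344.0), np.float64(344.0), np.float64(343.5), np.float64(342.0)]
```

View pics/w1l.png

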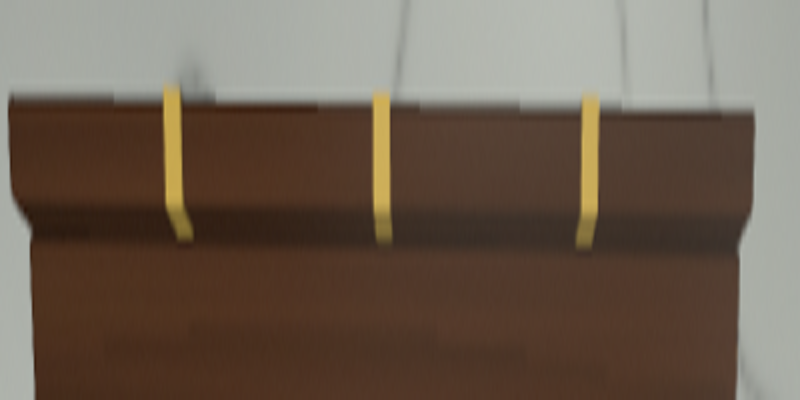

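Run:
```python
from h import *;import pickle
im=np.load('w1.npy');st=pickle.load(open('w1.pkl','rb'));C=cam('wrist',st)
P=[];U=[]
def add(p,u):P.append(p);U.append(u)
add((.1,.1,.032),(135.5,21));add((.1,0,.032),(240,21.5));add((.1,-.1,.032),(344.5,22))
add((.088,.1,.032),(136.7,35.8));add((.088,0,.032),(240.4,36.2));add((.088,-.1,.032),(343.8,36.8))
add((.1,.18,.032),(54.5,21.5));add((.1,-.18,.032),(426.5,23.5))
add((-.1,.18,.018),(90,217.5));add((-.1,-.18,.018),(401.5,217.5))
P=np.array(P);U=np.array(U)
def W(p):
    c,s=np.cos(p[2]),np.sin(p[2]);return np.c_[c*P[:,0]-s*P[:,1]+p[0],s*P[:,0]+c*P[:,1]+p[1],P[:,2]]
r=least_squares(lambda p:(proj(C,W(p))-U).ravel(),[.525,-.172,-.12],loss='soft_l1')
print(r.x,(proj(C,W(r.x))-U).round(1).tolist())
p=r.x;c,s=np.cos(p[2]),np.sin(p[2]);R=np.array([[c,-s],[s,c]]);np.save('tray.npy',p)
for y in(.1,0,-.1):print(R@[.061,y]+p[:2])
for xy,_,a in tiles(im,C,(95,60,400,215)):print('tile in tray',R.T@(np.array(xy)-p[:2]),a)
```

```text
[ 0.52386619 -0.1745866  -0.12477154] [[-0.1, 0.6], [0.1, 0.5], [0.2, 0.4], [-0.0, -0.4], [-0.0, -0.4], [0.2, -0.6], [-2.9, -0.3], [1.9, -0.8], [-1.6, 1.2], [0.5, 2.3]]
[ 0.59683679 -0.08295532]
[ 0.58439199 -0.18217793]
[ 0.57194718 -0.28140055]
tile in tray [-0.00765834  0.00498497] 23.16275405883789
tile in tray [-0.01325585  0.1012821 ] -30.596019744873047
tile in tray [-0.04167237 -0.1169087 ] 14.950913429260254
```

Request:
play_rows --plan '[{"slide": [0.5,0.25,-0.4],"roll": 0.94,"fingers": 0.7},{"slide": [0.5,0.25,-0.8],"roll": 0.94,"fingers": 0.7},{"slide": [0.5,0.25,-0.8],"roll": 0.94,"fingers": 0.7},{"slide": [0.5,0.27,-0.8],"roll": 0.94,"fingers": 0.7},{"slide": [0,0,-1],"roll": 0,"fingers": 0.7},{"slide": [0,0,-1],"roll": 0,"fingers": 0.7},{"slide": [0,0,-1],"roll": 0,"fingers": 0.7},{"slide": [0,0,-0.5],"roll": 0,"fingers": 0.7},{"slide": [0,0,-0.25],"roll": 0,"fingers": 0.7},{"slide": [0,0,0],"roll": 0,"fingers": 0.7},{"slide": [0,0,0],"roll": 0,"fingers": 0.7}]' --squeeze 3

```text
t: 3.38
tool_pos: [0.5177, -0.1688, 0.0234]
orientation: [2.0, 0.408, -1.997]
force: [-0.5, 0.5, 0.3]
opening: 0.0791
```

Run:
```python
from h import *
st=robot.read_state(); im=robot.read_camera('wrist')
cv2.imwrite('pics/w2.png',im[...,::-1]); print(st['t'],st['tool_pos'],st['q'],Ro.from_rotvec(st['orientation']).as_matrix().round(3))
```

```text
3.375 [ 0.51765962 -0.16877265  0.02340048] [-4.09339292e-01  1.65429193e-01  1.82412497e+00  2.63342257e-06
  1.15005748e+00  7.57261881e-01] [[ 0.002  0.393 -0.919]
 [-0.001 -0.919 -0.393]
 [-1.     0.001 -0.001]]
```

View pics/w2.png

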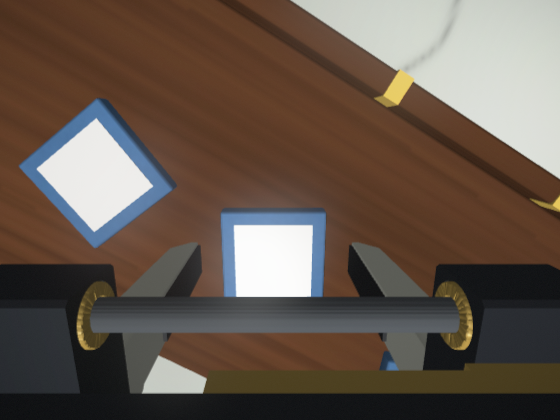

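Request:
play_rows --plan '[{"slide": [0,0,-0.05],"roll": 0,"fingers": 0.3},{"slide": [0,0,0],"roll": 0,"fingers": 0.1},{"slide": [0,0,0],"roll": 0,"fingers": -0.1},{"slide": [0,0,0],"roll": 0,"fingers": -0.1},{"slide": [0,0,0],"roll": 0,"fingers": -0.1},{"slide": [0,0,0],"roll": 0,"fingers": -0.1}]' --squeeze 5

```text
t: 4.18
tool_pos: [0.5168, -0.1683, 0.0207]
orientation: [1.999, 0.41, -1.999]
force: [-0.4, 0.2, 1.4]
opening: 0.0538
```

Request:
play_rows --plan '[{"slide": [0.3,-0.1,0],"roll": -0.63,"fingers": -0.1},{"slide": [0.35,-0.1,0],"roll": -0.63,"fingers": -0.1},{"slide": [0.35,-0.07,0],"roll": -0.63,"fingers": -0.1},{"slide": [0.35,-0.07,0],"roll": -0.63,"fingers": -0.1},{"slide": [0.35,-0.07,0],"roll": -0.63,"fingers": -0.1},{"slide": [0.35,-0.05,0],"roll": -0.63,"fingers": -0.1},{"slide": [0,0,0],"roll": 0,"fingers": -0.1},{"slide": [0,0,0],"roll": 0,"fingers": -0.1}]'

```text
t: 5.18
tool_pos: [0.5781, -0.1821, 0.0205]
orientation: [-2.159, 0.131, 2.159]
force: [-0.2, -0.4, 0.5]
opening: 0.0539
```

Run:
```python
from h import *
st=robot.read_state(); im=robot.read_camera('wrist')
cv2.imwrite('pics/w3.png',im[...,::-1]); print(st['tool_pos'],Ro.from_rotvec(st['orientation']).as_matrix().round(3)[:,1])
np.save('w3.npy',im);import pickle;pickle.dump(st,open('w3.pkl','wb'))
```

```text
[ 0.57810489 -0.18211794  0.02053249] [-0.121 -0.993  0.   ]
```

View pics/w3.png

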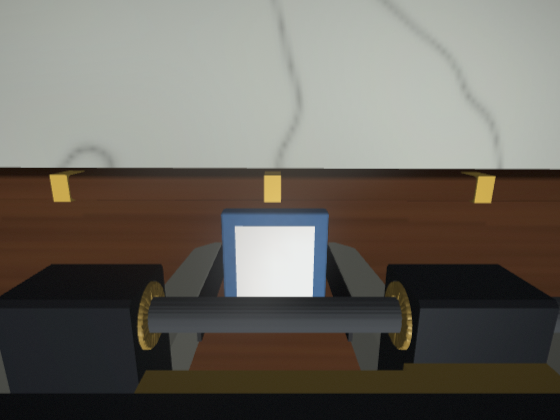

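Request:
play_rows --plan '[{"slide": [0.06,0,0],"roll": 0,"fingers": -0.1},{"slide": [0.06,0,0],"roll": 0,"fingers": -0.1},{"slide": [0.06,0,0],"roll": 0,"fingers": -0.1},{"slide": [0.05,0,0],"roll": 0,"fingers": -0.1},{"slide": [0.05,0,0],"roll": 0,"fingers": -0.1},{"slide": [0.03,0,0],"roll": 0,"fingers": -0.1},{"slide": [0,0,0],"roll": 0,"fingers": -0.1}]'

```text
t: 6.1
tool_pos: [0.586, -0.1822, 0.0201]
orientation: [-2.154, 0.133, 2.161]
force: [-6.4, -0.3, 2.7]
opening: 0.0539
```

Run:
```python
from h import *
st=robot.read_state(); im=robot.read_camera('wrist')
cv2.imwrite('pics/w4.png',cv2.resize(im[140:300,200:350],None,fx=3.5,fy=3.5)[...,::-1]); print(st['tool_pos'],st['force'],st['opening'])
```

```text
[ 0.58602314 -0.18216992  0.02013556] [-6.40258872 -0.28713368  2.66425661] 0.05387578918343392
```

View pics/w4.png

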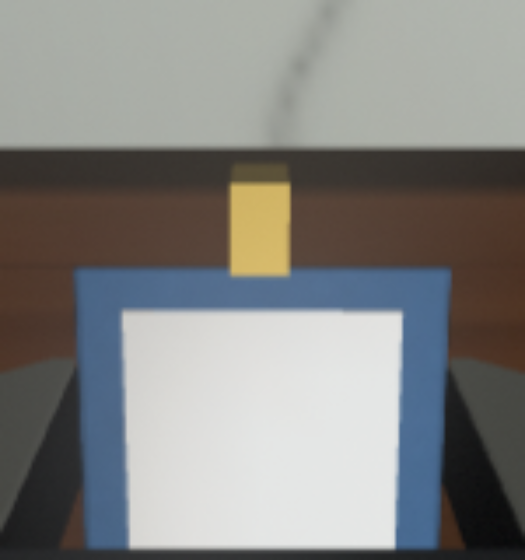

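Request:
play_rows --plan '[{"slide": [-0.06,0,0],"roll": 0,"fingers": 0.2},{"slide": [0,0,0],"roll": 0,"fingers": 0.5},{"slide": [0,0,0.1],"roll": 0,"fingers": 0.5},{"slide": [0,0,0.7],"roll": 0,"fingers": 0.6},{"slide": [0,0,0.8],"roll": 0,"fingers": 0.7},{"slide": [-0.7,-0.6,0.3],"roll": 0.55,"fingers": 0.7},{"slide": [-0.9,-0.8,0],"roll": 0.55,"fingers": 0.7},{"slide": [-0.9,-0.8,0],"roll": 0.55,"fingers": 0.7},{"slide": [-0.9,-0.8,0],"roll": 0.55,"fingers": 0.7},{"slide": [-0.5,-0.45,0],"roll": 0.55,"fingers": 0.7},{"slide": [0,0,0],"roll": 0,"fingers": 0.7}]'

```text
t: 7.52
tool_pos: [0.4686, -0.287, 0.0794]
orientation: [2.085, 0.269, -2.081]
force: [-0.0, -0.7, -0.1]
opening: 0.0789
```

Run:
```python
from h import *
st=robot.read_state(); im=robot.read_camera('wrist'); im2=robot.read_camera('top')
cv2.imwrite('pics/w5.png',im[...,::-1]); print(st['tool_pos'],Ro.from_rotvec(st['orientation']).as_matrix().round(3)[:,1])
C=cam('wrist',st)
for t in tiles(im,C,(150,60,400,290)):print(t)
cv2.imwrite('pics/t5.png',cv2.resize(im2[160:270,290:450],None,fx=5,fy=5,interpolation=cv2.INTER_CUBIC)[...,::-1])
```

```text
[ 0.46863368 -0.28696905  0.07942335] [ 0.255 -0.967  0.002]
((0.4955626220703125, -0.35261111450195315), (78.69189453125, 28.982349395751953), 20.119688034057617)
((0.46883486938476565, -0.28572146606445314), (53.70513916015625, 53.059547424316406), 15.10435962677002)
((0.44751776123046877, -0.344702880859375), (20.89052963256836, 15.837191581726074), 14.72241497039795)
((0.4188363952636719, -0.2566466064453125), (10.167682647705078, 32.360443115234375), 14.722392082214355)
```

View pics/w5.png

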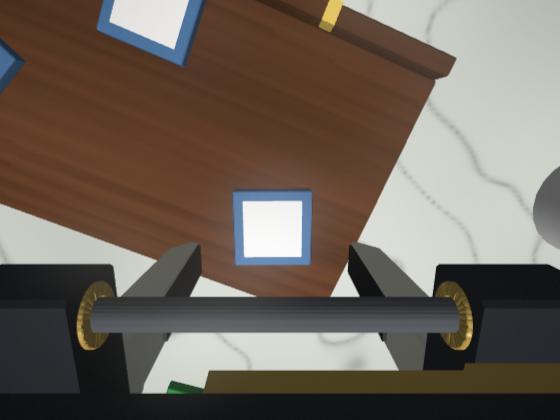

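View pics/t5.png

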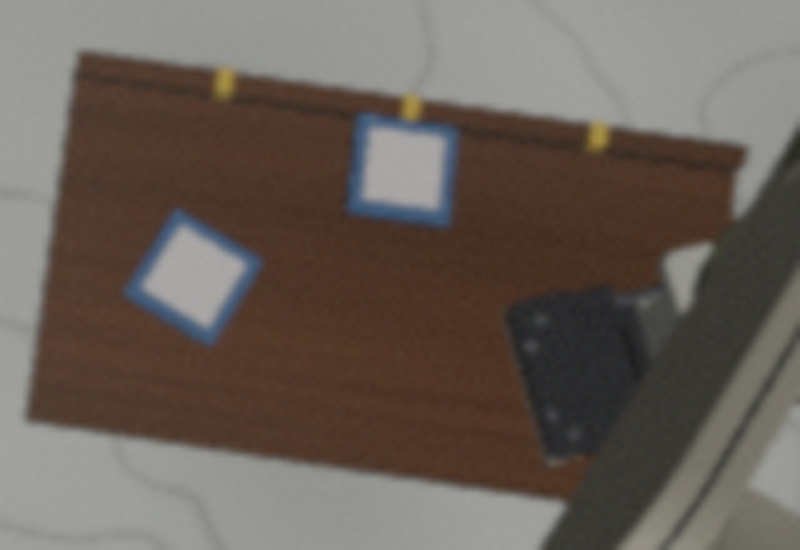

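Request:
play_rows --plan '[{"slide": [0,0.04,-0.8],"roll": 0,"fingers": 0.7},{"slide": [0,0,-0.8],"roll": 0,"fingers": 0.7},{"slide": [0,0,-0.3],"roll": 0,"fingers": 0.6},{"slide": [0,0,-0.04],"roll": 0,"fingers": 0.4},{"slide": [0,0,0],"roll": 0,"fingers": 0.1},{"slide": [0,0,0],"roll": 0,"fingers": -0.1},{"slide": [0,0,0],"roll": 0,"fingers": -0.1},{"slide": [0,0,0],"roll": 0,"fingers": -0.1},{"slide": [0,0,0],"roll": 0,"fingers": -0.1}]'

```text
t: 8.75
tool_pos: [0.4696, -0.2849, 0.0206]
orientation: [2.084, 0.271, -2.08]
force: [0.4, 1.8, 5.6]
opening: 0.0537
```

Request:
play_rows --plan '[{"slide": [0.3,0.02,0.02],"roll": -0.34,"fingers": -0.1},{"slide": [0.4,0.02,0],"roll": -0.34,"fingers": -0.1},{"slide": [0.4,0.02,0],"roll": -0.34,"fingers": -0.1},{"slide": [0.45,0.02,0],"roll": -0.34,"fingers": -0.1},{"slide": [0.45,0.02,0],"roll": -0.34,"fingers": -0.1},{"slide": [0.45,0.02,0],"roll": -0.35,"fingers": -0.1},{"slide": [0.4,0.02,0],"roll": -0.35,"fingers": -0.1},{"slide": [0.35,0.02,0],"roll": -0.35,"fingers": -0.1},{"slide": [0,0,0],"roll": 0,"fingers": -0.1},{"slide": [0,0,0],"roll": 0,"fingers": -0.1}]'

```text
t: 10.0
tool_pos: [0.5651, -0.2798, 0.0204]
orientation: [-2.16, 0.133, 2.157]
force: [1.6, -0.1, 1.0]
opening: 0.0536
```

```bash
cat > snap.py <<'E'
from h import *;import sys
st=robot.read_state(); im=robot.read_camera('wrist')
cv2.imwrite(sys.argv[1],im[...,::-1]); p=np.load('tray.npy');c,s=np.cos(p[2]),np.sin(p[2]);d=st['tool_pos'][:2]-p[:2]
j=Ro.from_rotvec(st['orientation']).as_matrix()[:,1]
print(st['t'],st['tool_pos'],'tray',c*d[0]+s*d[1],-s*d[0]+c*d[1],'jaw',np.degrees(np.arctan2(j[1],j[0])),st['force'],st['opening'])
E
python3 snap.py pics/w6.png
```

```text
10.0 [ 0.56510593 -0.27982374  0.02039397] tray 0.054015701003828485 -0.09928682982906017 jaw -97.0203209378857 [ 1.58479258 -0.1407196   0.95592372] 0.053569691386102826
```

View pics/w6.png

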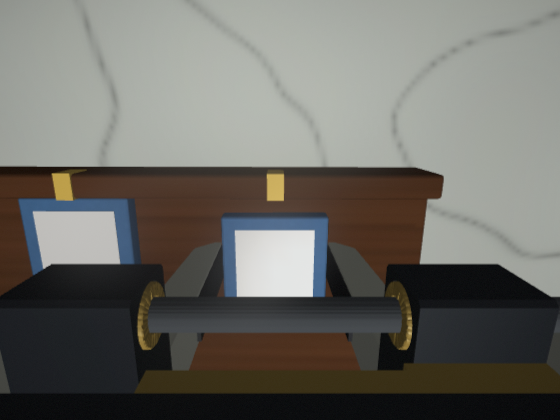

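Request:
play_rows --plan '[{"slide": [0.07,-0.01,0],"roll": 0,"fingers": -0.1},{"slide": [0.07,-0.01,0],"roll": 0,"fingers": -0.1},{"slide": [0.06,-0.01,0],"roll": 0,"fingers": -0.1},{"slide": [0.06,-0.01,0],"roll": 0,"fingers": -0.1},{"slide": [0.05,0,0],"roll": 0,"fingers": -0.1},{"slide": [0.04,0,0],"roll": 0,"fingers": -0.1},{"slide": [0,0,0],"roll": 0,"fingers": -0.1}]'

```text
t: 10.92
tool_pos: [0.5741, -0.281, 0.02]
orientation: [-2.155, 0.133, 2.16]
force: [-3.2, 0.3, 5.4]
opening: 0.054
```

```bash
python3 snap.py pics/w7.png
```

```text
10.925 [ 0.5740546  -0.28098227  0.02002584] tray 0.06303897941632139 -0.0993227086056831 jaw -97.07188605184126 [-3.19801328  0.26431584  5.36567521] 0.053985448138030634
```

View pics/w7.png

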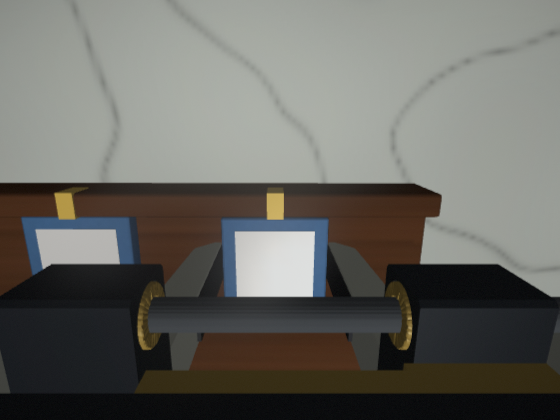

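Request:
play_rows --plan '[{"slide": [0.06,-0.01,0.02],"roll": 0,"fingers": -0.1},{"slide": [0.02,0,0],"roll": 0,"fingers": -0.1},{"slide": [0,0,0],"roll": 0,"fingers": -0.1},{"slide": [-0.06,0,0],"roll": 0,"fingers": 0.2},{"slide": [0,0,0],"roll": 0,"fingers": 0.5},{"slide": [0,0,0.1],"roll": 0,"fingers": 0.5},{"slide": [0,0,0.7],"roll": 0,"fingers": 0.6},{"slide": [0,0,0.8],"roll": 0,"fingers": 0.7},{"slide": [-0.2,0.7,0.4],"roll": -0.37,"fingers": 0.7},{"slide": [-0.2,0.9,0],"roll": -0.37,"fingers": 0.7},{"slide": [-0.2,0.9,0],"roll": -0.37,"fingers": 0.7},{"slide": [-0.2,0.9,0],"roll": -0.37,"fingers": 0.7},{"slide": [-0.2,0.9,0],"roll": -0.37,"fingers": 0.7},{"slide": [-0.2,0.9,0],"roll": -0.37,"fingers": 0.7},{"slide": [-0.2,0.9,0],"roll": -0.37,"fingers": 0.7},{"slide": [-0.3,0.85,0],"roll": -0.36,"fingers": 0.7},{"slide": [0,0,0],"roll": 0,"fingers": 0.7},{"slide": [0,0,0],"roll": 0,"fingers": 0.7}]'

```text
t: 13.22
tool_pos: [0.5257, -0.0732, 0.0819]
orientation: [-1.922, 0.526, 1.918]
force: [-0.4, -0.7, -0.4]
opening: 0.0789
```

```bash
python3 snap.py pics/w8.png
python3 - <<'E'
from h import *
st=robot.read_state(); im=robot.read_camera('wrist');C=cam('wrist',st)
for t in tiles(im,C,(0,0,560,290),amin=1500):print(t)
E
```

```text
13.225 [ 0.525731   -0.07315426  0.08191046] tray -0.010772745678702615 0.10087588954702674 jaw -120.61127079138919 [-0.35122186 -0.69411914 -0.38214815] 0.07889653753548218
((0.612267822265625, -0.03570384216308594), (198.34133911132812, 214.2157745361328), -42.356651306152344)
((0.5846353149414063, -0.18134608459472656), (54.34152603149414, 53.40237045288086), -7.157142639160156)
((0.5641300048828125, -0.2682379150390625), (42.23465347290039, 34.45998764038086), -7.2850494384765625)
((0.5243300170898437, -0.0714661407470703), (53.16532897949219, 53.80354690551758), -30.682201385498047)
((0.42410888671875, -0.21645693969726562), (60.88922119140625, 27.943416595458984), -35.02882766723633)
```

View pics/w8.png

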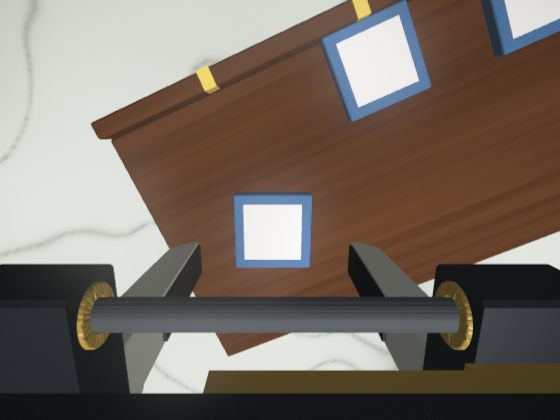

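Request:
play_rows --plan '[{"slide": [-0.05,0.05,-0.8],"roll": 0,"fingers": 0.7},{"slide": [0,0,-0.8],"roll": 0,"fingers": 0.7},{"slide": [0,0,-0.35],"roll": 0,"fingers": 0.6},{"slide": [0,0,-0.04],"roll": 0,"fingers": 0.4},{"slide": [0,0,0],"roll": 0,"fingers": 0.1},{"slide": [0,0,0],"roll": 0,"fingers": -0.1},{"slide": [0,0,0],"roll": 0,"fingers": -0.1},{"slide": [0,0,0],"roll": 0,"fingers": -0.1},{"slide": [0,0,0],"roll": 0,"fingers": -0.1}]'

```text
t: 14.45
tool_pos: [0.5243, -0.0714, 0.022]
orientation: [-1.922, 0.527, 1.918]
force: [0.1, -0.7, 5.9]
opening: 0.0541
```

Request:
play_rows --plan '[{"slide": [0.3,-0.05,0],"roll": 0.49,"fingers": -0.1},{"slide": [0.4,-0.06,0],"roll": 0.49,"fingers": -0.1},{"slide": [0.4,-0.06,0],"roll": 0.49,"fingers": -0.1},{"slide": [0.4,-0.06,0],"roll": 0.49,"fingers": -0.1},{"slide": [0.4,-0.06,0],"roll": 0.49,"fingers": -0.1},{"slide": [0.32,-0.06,0],"roll": 0.49,"fingers": -0.1},{"slide": [0,0,0],"roll": 0,"fingers": -0.1},{"slide": [0,0,0],"roll": 0,"fingers": -0.1}]'

```text
t: 15.45
tool_pos: [0.5901, -0.0816, 0.0211]
orientation: [-2.157, 0.136, 2.155]
force: [1.0, 0.2, 1.1]
opening: 0.054
```

```bash
python3 snap.py pics/w9.png
```

```text
15.45 [ 0.59011375 -0.08157351  0.02105346] tray 0.05415726121439911 0.10053440333073585 jaw -97.23393540958372 [0.99126783 0.15183173 1.10558452] 0.053967881935502234
```

View pics/w9.png

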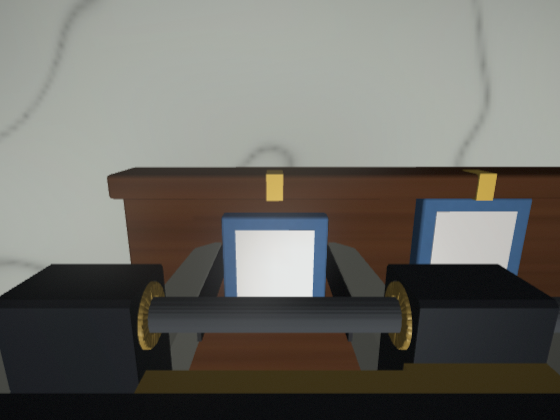

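Request:
play_rows --plan '[{"slide": [0.08,-0.01,0],"roll": 0,"fingers": -0.1},{"slide": [0.08,-0.01,0],"roll": 0,"fingers": -0.1},{"slide": [0.07,-0.01,0],"roll": 0,"fingers": -0.1},{"slide": [0.06,-0.01,0],"roll": 0,"fingers": -0.1},{"slide": [0.06,-0.01,0],"roll": 0,"fingers": -0.1},{"slide": [0.05,0,0],"roll": 0,"fingers": -0.1},{"slide": [0.02,0,0],"roll": 0,"fingers": -0.1},{"slide": [0,0,0],"roll": 0,"fingers": -0.1}]'

```text
t: 16.5
tool_pos: [0.6007, -0.083, 0.0205]
orientation: [-2.153, 0.136, 2.16]
force: [-5.1, -0.6, 5.3]
opening: 0.054
```

Request:
play_rows --plan '[{"slide": [-0.06,0,0],"roll": 0,"fingers": 0.2},{"slide": [0,0,0],"roll": 0,"fingers": 0.5},{"slide": [0,0,0.1],"roll": 0,"fingers": 0.5},{"slide": [0,0,0.7],"roll": 0,"fingers": 0.6},{"slide": [0,0,0.8],"roll": 0,"fingers": 0.7},{"slide": [-0.7,-0.5,1],"roll": 0,"fingers": 0.7},{"slide": [-0.8,-0.7,1],"roll": 0,"fingers": 0.7},{"slide": [-0.8,-0.7,1],"roll": 0,"fingers": 0.7},{"slide": [-0.8,-0.7,1],"roll": 0,"fingers": 0.7},{"slide": [-0.8,-0.7,1],"roll": 0,"fingers": 0.7},{"slide": [-0.6,-0.6,0],"roll": 0,"fingers": 0.7},{"slide": [0,0,0],"roll": 0,"fingers": 0.7},{"slide": [0,0,0],"roll": 0,"fingers": 0.7}]'

```text
t: 18.12
tool_pos: [0.4661, -0.1998, 0.2195]
orientation: [-2.158, 0.135, 2.156]
force: [0.6, 0.7, 0.7]
opening: 0.0787
```

Run:
```python
from h import *
st=robot.read_state(); im=robot.read_camera('wrist');C=cam('wrist',st);t=robot.read_camera('top')
cv2.imwrite('pics/w10.png',im[...,::-1]);cv2.imwrite('pics/t10.png',t[...,::-1])
p=np.load('tray.npy');c,s=np.cos(p[2]),np.sin(p[2])
print(st['tool_pos'])
for xy,wh,a in tiles(im,C,(60,20,450,225),amin=1000):
  d=np.array(xy)-p[:2];print('tray',c*d[0]+s*d[1],-s*d[0]+c*d[1],a-np.degrees(p[2]),wh)
```

```text
[ 0.46612952 -0.19975652  0.21954619]
tray 0.010281179417943412 -0.0259427003627952 -0.07512391883255098 (405.97119140625, 206.095703125)
tray -0.004612326818328075 0.17672772306763337 -9.24760164100052 (34.4221305847168, 183.86509704589844)
tray 0.06133190573795877 0.09826938303226247 -0.06802095252395723 (55.419532775878906, 52.79561996459961)
tray 0.06121031236524844 -0.0006171109510044554 -0.06802095252395723 (53.26215744018555, 52.78730010986328)
tray 0.06108742015846542 -0.09904350954947641 -0.07257570105911348 (53.65945816040039, 52.77906799316406)
```

View pics/w10.png

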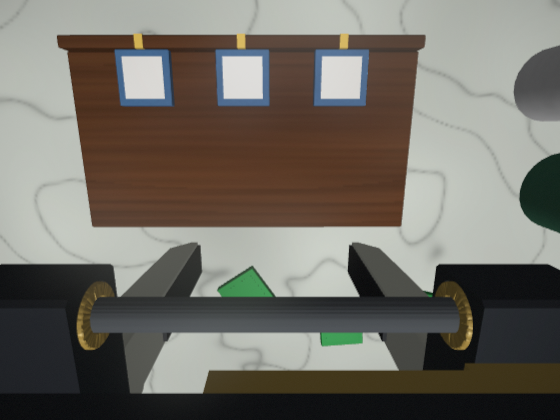

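View pics/t10.png

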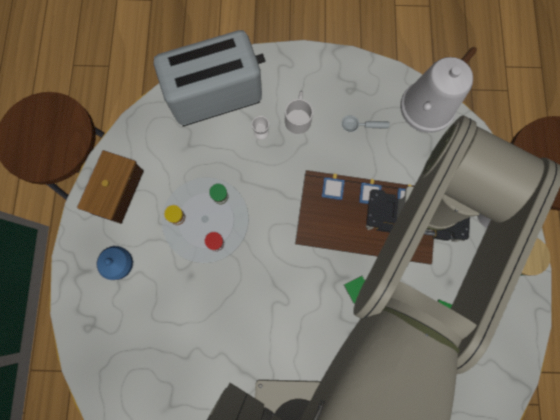

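Request:
play_rows --plan '[{"slide": [-0.05,0.8,0],"roll": 0.29,"fingers": 0.9},{"slide": [-0.05,0.95,0],"roll": 0.29,"fingers": 0.9},{"slide": [-0.05,0.95,0],"roll": 0.29,"fingers": 0.9},{"slide": [-0.05,0.95,0],"roll": 0.29,"fingers": 0.9},{"slide": [-0.05,0.95,0],"roll": 0.29,"fingers": 0.9},{"slide": [-0.05,0.95,0],"roll": 0.29,"fingers": 0.9},{"slide": [-0.05,0.95,0],"roll": 0.29,"fingers": 0.9},{"slide": [-0.05,0.95,0],"roll": 0.29,"fingers": 0.9},{"slide": [-0.05,0.95,0],"roll": 0.29,"fingers": 0.9},{"slide": [-0.05,0.95,0],"roll": 0.29,"fingers": 0.9},{"slide": [-0.05,0.95,0],"roll": 0.29,"fingers": 0.9},{"slide": [-0.05,0.95,0],"roll": 0.29,"fingers": 0.9},{"slide": [-0.05,0.95,0],"roll": 0.29,"fingers": 0.9},{"slide": [-0.05,0.95,0],"roll": 0.29,"fingers": 0.9},{"slide": [-0.05,0.8,0],"roll": 0.29,"fingers": 0.9},{"slide": [0,0,0],"roll": 0,"fingers": 0.9},{"slide": [0,0,0],"roll": 0,"fingers": 0.9}]'

```text
t: 20.35
tool_pos: [0.443, 0.2183, 0.2186]
orientation: [1.951, 0.48, -1.953]
force: [-0.6, 0.4, -0.3]
opening: 0.0882
```

```bash
python3 snap.py pics/w11.png
cat > pots.py <<'E'
from h import *
st=robot.read_state(); im=robot.read_camera('wrist');C=cam('wrist',st);H,S,V=masks(im)
m=np.zeros(H.shape,bool);m[:290]=1
for n,k in [('red',(H<8)|(H>172)),('yel',(H>20)&(H<33)),('grn',(H>40)&(H<90))]:
  for b in blobs(m&k&(S>140)&(V>100),300):
    ct=max(cv2.findContours(b.astype(np.uint8),0,1)[0],key=len)[:,0].astype(float)
    P=back(C,ct,.078)[:,:2]; (x,y),r=cv2.minEnclosingCircle((P*1000).astype(np.float32)); print(n,x,y,'r',r,b.sum())
E
python3 pots.py
```

```text
20.35 [0.44301836 0.21831783 0.21860424] tray -0.1291155239930004 0.37978868526976983 jaw -62.34543694934276 [-0.55125027  0.42675511 -0.31648902] 0.0881750527179619
red 442.51116943359375 221.08819580078125 r 21.95280647277832 1632
yel 508.22149658203125 326.0198059082031 r 22.484085083007812 2204
```

View pics/w11.png

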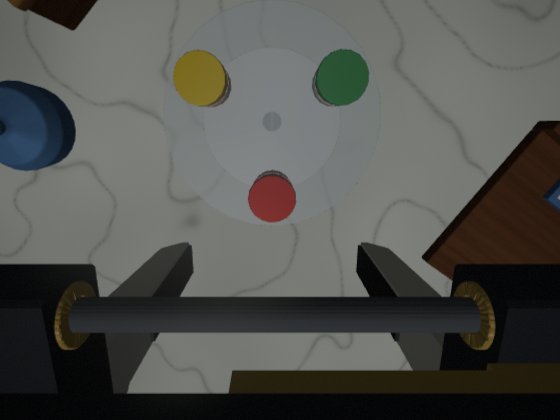

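Request:
play_rows --plan '[{"slide": [-0.02,0.09,-0.7],"roll": 0,"fingers": 0.9},{"slide": [0,0,-1],"roll": 0,"fingers": 0.9},{"slide": [0,0,-1],"roll": 0,"fingers": 0.9},{"slide": [0,0,-1],"roll": 0,"fingers": 0.9},{"slide": [0,0,-0.9],"roll": 0,"fingers": 0.9},{"slide": [0,0,-0.7],"roll": 0,"fingers": 0.9},{"slide": [0,0,-0.5],"roll": 0,"fingers": 0.9},{"slide": [0,0,-0.3],"roll": 0,"fingers": 0.9},{"slide": [0,0,-0.15],"roll": 0,"fingers": 0.9},{"slide": [0,0,0],"roll": 0,"fingers": 0.9},{"slide": [0,0,0],"roll": 0,"fingers": 0.9}]'

```text
t: 21.82
tool_pos: [0.4432, 0.2213, 0.0321]
orientation: [1.953, 0.48, -1.951]
force: [0.1, -0.1, 0.3]
opening: 0.0878
```

```bash
python3 snap.py pics/w12.png
```

```text
21.825 [0.44319758 0.22130948 0.03212316] tray -0.12930999762015694 0.38277938380954835 jaw -62.355119941061645 [ 0.14210379 -0.12057692  0.28349242] 0.08780156475063412
```

View pics/w12.png

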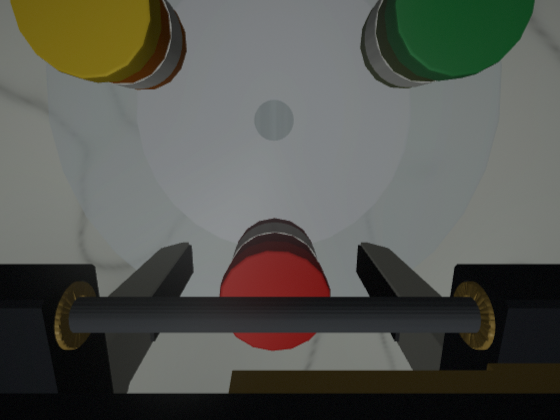

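Request:
play_rows --plan '[{"slide": [0,0,-0.04],"roll": 0,"fingers": 0.5},{"slide": [0,0,0],"roll": 0,"fingers": 0.2},{"slide": [0,0,0],"roll": 0,"fingers": 0.05},{"slide": [0,0,0],"roll": 0,"fingers": -0.05},{"slide": [0,0,0],"roll": 0,"fingers": -0.2},{"slide": [0,0,0],"roll": 0,"fingers": -0.5},{"slide": [0,0,0],"roll": 0,"fingers": -0.5},{"slide": [0,0,0],"roll": 0,"fingers": -0.5}]' --squeeze 15

```text
t: 22.88
tool_pos: [0.4427, 0.2211, 0.0303]
orientation: [1.952, 0.48, -1.952]
force: [0.2, 0.5, -0.2]
opening: 0.0454
```

Request:
play_rows --plan '[{"slide": [0,0,0],"roll": 0,"fingers": 0.3},{"slide": [0,0,0],"roll": 0,"fingers": 0.4},{"slide": [0,0,0.3],"roll": 0,"fingers": 0.4},{"slide": [0,0,0.3],"roll": 0,"fingers": 0.4},{"slide": [0,0,0],"roll": 0,"fingers": 0.2},{"slide": [0,0,0],"roll": 0,"fingers": 0.05},{"slide": [0,0,0],"roll": 0,"fingers": -0.1},{"slide": [0,0,0],"roll": 0,"fingers": -0.4},{"slide": [0,0,0],"roll": 0,"fingers": -0.5},{"slide": [0,0,0],"roll": 0,"fingers": -0.5}]' --squeeze 15

```text
t: 24.12
tool_pos: [0.4425, 0.221, 0.048]
orientation: [1.952, 0.48, -1.953]
force: [-0.1, -0.1, 0.2]
opening: 0.0456
```

```bash
python3 snap.py pics/w13.png
```

```text
24.125 [0.44248971 0.22099785 0.0480414 ] tray -0.12997358257359967 0.38238208621568154 jaw -62.35984926965182 [-0.10638457 -0.14816601  0.18398928] 0.04557938020954329
```

View pics/w13.png

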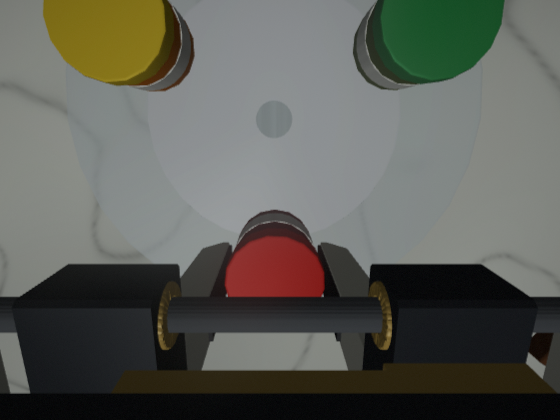

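Request:
play_rows --plan '[{"slide": [0,0,0.15],"roll": 0,"fingers": -0.5},{"slide": [0,0,0.4],"roll": 0,"fingers": -0.5},{"slide": [0,0,0.7],"roll": 0,"fingers": -0.5},{"slide": [0,0,0.8],"roll": 0,"fingers": -0.5},{"slide": [0,0,0.4],"roll": 0,"fingers": -0.5},{"slide": [0,0,0],"roll": 0,"fingers": -0.5}]'

```text
t: 24.92
tool_pos: [0.4436, 0.2214, 0.1231]
orientation: [1.955, 0.481, -1.95]
force: [-0.4, 0.1, -1.5]
opening: 0.0457
```

```bash
python3 snap.py pics/w14.png
```

```text
24.925 [0.44355287 0.2214256  0.1230722 ] tray -0.12897191959170787 0.38293881470858204 jaw -62.35667729871554 [-0.39417294  0.09648966 -1.53354818] 0.04565240775577485
```

View pics/w14.png

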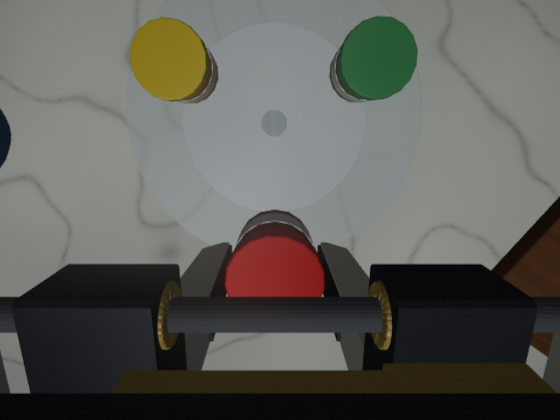

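The pot is held upright at (275, 270) and the other pots have not moved. Next I carry it to the tray.

Request:
play_rows --plan '[{"slide": [0.1,-0.3,0],"roll": -0.2,"fingers": -0.5},{"slide": [0.2,-0.6,0],"roll": -0.25,"fingers": -0.5},{"slide": [0.3,-0.85,0],"roll": -0.25,"fingers": -0.5},{"slide": [0.3,-0.85,0],"roll": -0.25,"fingers": -0.5},{"slide": [0.3,-0.85,0],"roll": -0.25,"fingers": -0.5},{"slide": [0.3,-0.85,0],"roll": -0.25,"fingers": -0.5},{"slide": [0.3,-0.85,0],"roll": -0.25,"fingers": -0.5},{"slide": [0.3,-0.85,0],"roll": -0.25,"fingers": -0.5},{"slide": [0.3,-0.85,0],"roll": -0.25,"fingers": -0.5},{"slide": [0.3,-0.85,0],"roll": -0.25,"fingers": -0.5},{"slide": [0.3,-0.85,0],"roll": -0.25,"fingers": -0.5},{"slide": [0.3,-0.85,0],"roll": -0.25,"fingers": -0.5},{"slide": [0.3,-0.85,0],"roll": -0.25,"fingers": -0.5},{"slide": [0.3,-0.85,0],"roll": -0.25,"fingers": -0.5},{"slide": [0.3,-0.85,0],"roll": -0.25,"fingers": -0.5},{"slide": [0.3,-0.8,0],"roll": -0.25,"fingers": -0.5},{"slide": [0.3,-0.5,0],"roll": -0.25,"fingers": -0.5},{"slide": [0.2,-0.2,0],"roll": -0.2,"fingers": -0.5},{"slide": [0,0,0],"roll": 0,"fingers": -0.5},{"slide": [0,0,0],"roll": 0,"fingers": -0.5}]'

```text
t: 27.48
tool_pos: [0.5923, -0.1818, 0.1213]
orientation: [-2.153, 0.141, 2.154]
force: [-0.4, -0.2, -0.9]
opening: 0.0455
```

```bash
python3 snap.py pics/w15.png
```

```text
27.475 [ 0.5922699  -0.18181361  0.12134309] tray 0.06877133736076967 0.0013418860828285613 jaw -97.51500909670077 [-0.41074033 -0.2303948  -0.89333024] 0.04546557440307198
```

View pics/w15.png

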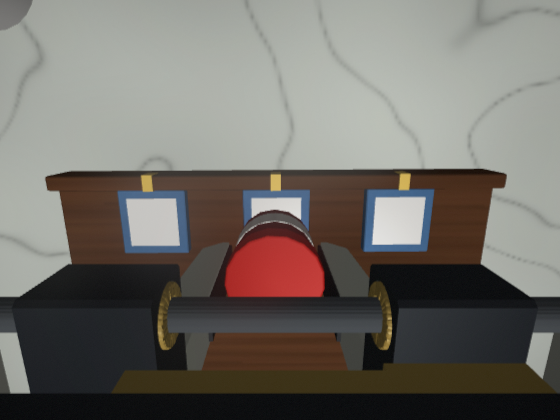

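Request:
play_rows --plan '[{"slide": [-0.26,0,-0.3],"roll": 0,"fingers": -0.5},{"slide": [0,0,-0.6],"roll": 0,"fingers": -0.5},{"slide": [0,0,-0.6],"roll": 0,"fingers": -0.5},{"slide": [0,0,-0.4],"roll": 0,"fingers": -0.5},{"slide": [0,0,-0.2],"roll": 0,"fingers": -0.5},{"slide": [0,0,-0.05],"roll": 0,"fingers": -0.5},{"slide": [0,0,0],"roll": 0,"fingers": -0.5},{"slide": [0,0,0],"roll": 0,"fingers": -0.5}]'

```text
t: 28.52
tool_pos: [0.5854, -0.1826, 0.058]
orientation: [-2.155, 0.143, 2.152]
force: [-0.6, -0.3, -1.3]
opening: 0.0449
```

```bash
python3 snap.py pics/w16.png
```

```text
28.525 [ 0.58538757 -0.18261542  0.05797153] tray 0.06204229035697732 -0.0003101839943521253 jaw -97.55952496222976 [-0.58839768 -0.2767569  -1.27451052] 0.04494710204508727
```

View pics/w16.png

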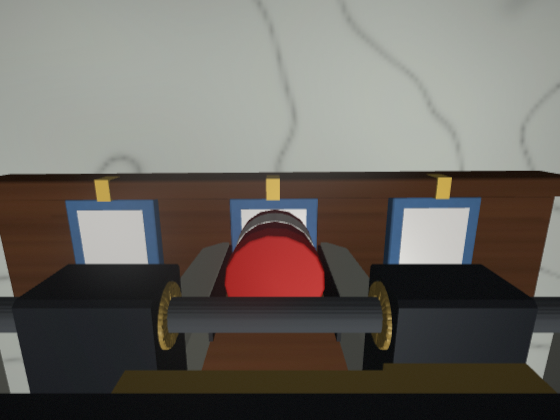

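Request:
play_rows --plan '[{"slide": [-0.02,0.01,-0.08],"roll": 0,"fingers": -0.5},{"slide": [0,0,-0.05],"roll": 0,"fingers": -0.5},{"slide": [0,0,-0.03],"roll": 0,"fingers": -0.5},{"slide": [0,0,0],"roll": 0,"fingers": -0.5},{"slide": [0,0,0],"roll": 0,"fingers": -0.5}]'

```text
t: 29.2
tool_pos: [0.5843, -0.1821, 0.0525]
orientation: [-2.153, 0.142, 2.153]
force: [0.0, -0.4, -0.3]
opening: 0.0455
```

Request:
play_rows --plan '[{"slide": [0,0,-0.02],"roll": 0,"fingers": -0.5},{"slide": [0,0,-0.02],"roll": 0,"fingers": -0.5},{"slide": [0,0,0],"roll": 0,"fingers": -0.5}]'

```text
t: 29.58
tool_pos: [0.5846, -0.1822, 0.0521]
orientation: [-2.154, 0.142, 2.152]
force: [-3.1, 0.6, 5.4]
opening: 0.0456
```

Contact shows at z 0.052 with 5.4 N upward, as expected. I release gently and lift straight up.

Request:
play_rows --plan '[{"slide": [0,0,0.01],"roll": 0,"fingers": 0.05},{"slide": [0,0,0],"roll": 0,"fingers": 0.2},{"slide": [0,0,0],"roll": 0,"fingers": 0.4},{"slide": [0,0,0],"roll": 0,"fingers": 0.5},{"slide": [0,0,0.3],"roll": 0,"fingers": 0.5},{"slide": [0,0,0.8],"roll": 0,"fingers": 0.5},{"slide": [0,0,1],"roll": 0,"fingers": 0.5},{"slide": [0,0,1],"roll": 0,"fingers": 0.5},{"slide": [-0.6,0,1],"roll": 0,"fingers": 0.5},{"slide": [-0.8,0,1],"roll": 0,"fingers": 0.5},{"slide": [-0.8,0,0.5],"roll": 0,"fingers": 0.5},{"slide": [-0.8,0,0],"roll": 0,"fingers": 0.5},{"slide": [-0.6,0,0],"roll": 0,"fingers": 0.5},{"slide": [0,0,0],"roll": 0,"fingers": 0.5},{"slide": [0,0,0],"roll": 0,"fingers": 0.5}]'

```text
t: 31.45
tool_pos: [0.4768, -0.1822, 0.2201]
orientation: [-2.154, 0.143, 2.152]
force: [0.6, 0.1, 1.4]
opening: 0.0698
```

```bash
python3 pots.py
python3 - <<'E'
from h import *
st=robot.read_state(); im=robot.read_camera('wrist');C=cam('wrist',st);s_=robot.read_camera('scene')
cv2.imwrite('pics/w17.png',im[...,::-1]);cv2.imwrite('pics/s17.png',s_[...,::-1])
p=np.load('tray.npy');c,s=np.cos(p[2]),np.sin(p[2])
print(st['t'],st['tool_pos'])
for xy,wh,a in tiles(im,C,(60,20,450,225),amin=1000):
  d=np.array(xy)-p[:2];print('tray',c*d[0]+s*d[1],-s*d[0]+c*d[1],a-np.degrees(p[2]),wh)
E
```

```text
red 584.4453125 -182.32479858398438 r 23.165918350219727 2299
31.5 [ 0.47685244 -0.18217302  0.21987683]
tray 0.018847285417097966 0.008034456972472789 -0.4401904471528635 (437.68310546875, 206.36656188964844)
tray 0.06102625321411595 0.09880342121636858 -0.3042956717622385 (54.85573959350586, 53.673667907714844)
tray 0.06091147102721453 -0.09897124690356285 -0.44660676795364473 (54.00893020629883, 52.508209228515625)
```

View pics/w17.png

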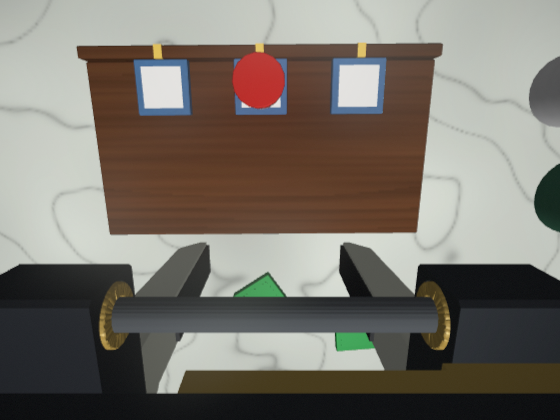

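View pics/s17.png

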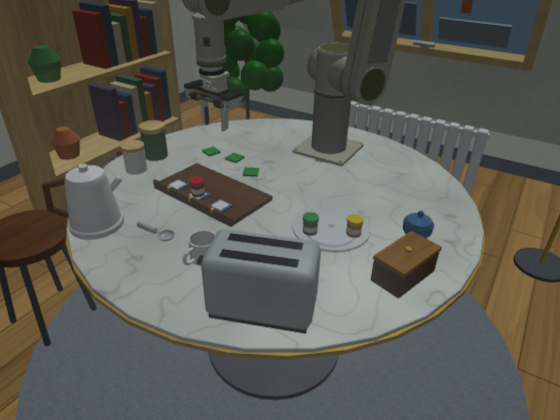

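```bash
python3 -c "
from plant import robot
print(robot.close_job())"
```

```text
the job is handed in; nothing more can be done
None
```

I slid the three blue tiles along the tray, never lifting them, and set each one flush against the lip at its brass mark. Then I took the red pot from the turntable by its lid, set it down upright on the middle tile, and handed the job in at about 31.6 s.

**Row of tiles:** Before the pot was moved, the wrist camera put all three tiles within 2 mm of their places and within 0.1° of square. After placing, the two outer tiles measured within 1.3 mm and 0.5° of square. By then the pot hid most of the middle tile, so that one was only checked by eye: its visible edges still line up with the row.

**Red pot:** It measured within about 1 mm of the middle place and looks upright in the scene picture. I felt the touchdown at about 5 N before letting go.

**Other things:** The scene picture shows the other pots and the tableware standing where they were. I compared these by eye and took no measurements of them at the end.

**Disagreements:** The top and wrist cameras differed by about 2 mm in y, within their stated calibration, and I used the wrist camera. One move call was refused for missing roll values, and nothing moved. My first grip on the pot caught only the edge of the lid, so I took hold again higher up. No check failed at the end.

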